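# Unlock a parts chest's drawer by lifting its stay

## Task

The drawer of the wider of the two grey parts chests is locked by the flat steel stay that lies over its lid. Take the stay by the knob at its front end and swing it up about its pivot by the lid hinge until it stands steeply and stays there by itself, then pull that chest's drawer most of the way out. Leave the narrower chest locked and do not disturb the black bush standing between the chests.

Things in the scene. Friction and masses are not known exactly. Their poses are not given: they have to be found in the camera images.
- wide_chest: The wider grey steel chest, fixed: 220 mm wide (its y), 120 deep (its x), 90 high to the lid's top. Origin: centre of its underside, on the table; x points from front to back, away from the robot, turned by up to 0.3 rad; z up. The lid is latched. The drawer front is the front face, at x = -67 mm. A bracket behind the lid hinge, at (68, 75, 100) mm, holds the stay's pivot.
- wide_knob (a point): Centre of the dark knob at the front end of that chest's stay: a lying round bar, 16 mm in diameter, 26 mm long along the chest's y, with flat ends to pinch. Locked, it is at (-107, 75, 100) mm in the chest's frame, in free air ahead of the drawer front; it moves on an arc of 175 mm radius about the pivot, up to 272 mm high. Strip and hook (14 mm wide) pass between the fingers.
- wide_stay (a joint): Angle of that chest's stay (steel strip 14 x 5 mm along the chest's x, 7 mm above the lid, with a hook down in front of the drawer that blocks it), rad: 0 lying locked, growing as the knob is lifted up and back, stop at 1.4. The pivot is stiff: about 2 N at the knob; the stay remains at any angle it is left.
- wide_pull (a point): Grip point on that chest's drawer pull, a dark upright round steel post 16 mm in diameter, on a thin stem 40 mm ahead of the drawer front. The post reaches from 18 to 76 mm above the table; this point is on its axis, 55 mm up; at (-107, -30, 55) mm in the chest's frame while shut. Moves with the drawer.
- wide_drawer (a joint): How far the wide chest's drawer is out (m): 0 shut, stop at 0.07. Slides towards the chest's -x (to the robot), about 1 N of friction; while locked it gives only about 4 mm.
- narrow_stay (a joint): The same stay on the narrower chest (150 mm wide, otherwise the same build and sizes, fixed to the table on the other side); 0 while locked. Leave it down.
- bush: A black plastic spacer bush, a plain cylinder 45 mm in diameter and 88 mm high, standing loose on the table between the chests and a little nearer the robot. Origin: centre of its underside.
Not all that is in view belongs to the job. Leave any pink look-alike of the part that bears narrow_stay alone.

How it is judged:
By the outcome, as a careful person would: the job done as asked, in the order asked, and still so for the second after the job is handed in, with the robot touching nothing.
It also fails if it takes over 48 s, if anything falls off the work surface, if the arm or the gripper's body presses on something with over 40 N, if the wrist force passes 120 N, or if a joint passes its speed limit or range.

## Robot

A 6-joint arm with a two-finger parallel gripper is mounted at the origin on the work surface; the furniture and walls round the work are solid. World frame = base frame: x ahead of the robot, y to its left, z up, the work surface at z = 0. Lengths are in m, angles in degrees, forces in N, time in s.
With the tool pointing down it reaches from about 0.35 to 0.875 m from the base axis. Payload 4.2 kg.
Tool frame: the origin (TCP) lies on the front face of the gripper's body, between the roots of the fingers; the fingertips stand 70 mm ahead of it and the grasp point (between the pads) lies 51 mm ahead of it (r.nose_length is the distance from the TCP to the fingertips, in m); z points along the fingers, y is the direction in which the jaws open and shut (so a half turn about z gives the same grasp; the last joint's range is limited). The gripper opens to 87 mm and grips with 3 to 60 N. Pads are 19 mm wide; open, the fingers measure 117 mm over their backs; the gripper's body (75 mm by 190 mm) begins 51 mm behind the grasp point.
Start: joints at [-54.798, 22.042, 0.453, 0, -68.411, -14.817], TCP at [0.218, -0.586, 0.292] pointing down, gripper open.
Joint ranges: [-179.83, 179.83], [-69.29, 118.12], [-61.27, 80.66], [-181.25, 117.63], [-171.15, -9.14], [-177.46, 177.46]. Speed limits (degrees/s): [159.86, 159.86, 180, 180, 180, 180].

## Interface

Orientations are given as a 3x3 rotation matrix whose columns are the frame's x, y, z axes.
In Python, from station import telemetry, capture, order, r gives the robot as it stands.
- The arm moves only by the tool drive_tool, never from a script. Its argument "series" is a list of rows, each a list of 4 numbers: the shift along the tool's x, y, z as a fraction of full scale, then the turn about the tool's z as a fraction of full scale. In form: [[dx, dy, dz, turn], ...]. A call has 1 to 10 rows; each row is the pose to reach, as a shift and turn from the pose commanded when the call began, along the tool's axes at that moment; what a row does not reach only later rows make up. Full scale, the value 1, is 0.12 m for a shift and 2 rad for a turn. A row lasts 1/8 s, in which the tool goes at most 62.5 mm and 10.7 degrees, less where a joint would pass 70% of its speed; a pose out of reach is approached as far as the arm can. A call with a number of a shift or a turn outside -1 to 1 is refused whole. A call with a gripper value outside its range is refused whole. "fingers" is the finger opening in mm, from 0 to 87, set as the call begins (left out, the last holds). The fingers move at their own pace and stop on an object; the grip force is fixed at half the most. Time passes only in rows, so rows that repeat a pose let the fingers close. It gives the time, the measured TCP pose, the force and the opening at its end, in the units of the state.
- telemetry.sense(): the state, without advancing time (a new reading comes with each control period).
- capture(name): name is "scene" or "top" or "wrist"; returns a dict with "color" (420x560x3 uint8, blue, green, red), "fx", "fy", "cx", "cy" (pixels), "eye" and "attitude" of the camera in the world; the wrist camera has in their place "mount" (4x4, takes a point from camera to tool coordinates, whose origin is the TCP and whose axes are the flange's). Camera axes: x right, y up, looking along -z (the intrinsics and any distortion apply to the point x, -y, -z); pixel columns grow to the right and rows downward; lengths in m; the calibration is good to about 2 mm. A picture is of the moment at which its call begins: read the wrist's pose just before it. There is no depth.
- order.finish_job(): hands the job in, once; it reports no verdict.
The state is a dict: "time_s": time; "joints": joint angles; "joint_velocities": joint speeds; "effort": joint torques, N m; "tcp_pos": TCP position; "ee_rot": TCP orientation; "wrist_force": force on the tool from outside, world axes, zero at the start; "moment": the same for the moment, N m; "gripper_width": opening from 0.0 (shut) to 1.0 (fully open).
Only numpy, scipy, OpenCV 4.12 (cv2) and the standard library are available. Lean on these libraries where they do the work, as an engineer would, in place of code of your own. Each camera call takes 0.05 s, during which the arm holds its last target. There are 200 camera calls.

## Working session

There is one attempt and no reset: what is moved stays moved. The work goes in short steps, Python scripts to look and compute and a tool call to move; the robot and the scene stay as the last step left them, time stands still between calls to the robot, and variables do not carry over. Pictures are saved under pics/ and viewed, about 8 in all and at most 12, crops included, and the job is handed in when it is done.

Besides the shell and the picture viewer there is one more tool, called after "Call:" as name([rows], argument=value, ...), one row to a line, values as JSON. drive_tool: Moves the arm, as the interface text tells. Shift numbers are shares of 0.12 m and turn numbers shares of 2 rad, none past 1 either way. Its arguments: {"type":"object","properties":{"series":{"type":"array","items":{"type":"array","items":{"type":"number","minimum":-1,"maximum":1}}},"fingers":{"type":"number"}},"required":["series"]}

```bash
mkdir -p pics; ls
cat > h.py <<'E'
import numpy as np, cv2
from station import telemetry, capture, order, r
def snap(n,fn):
    s=telemetry.sense(); c=capture(n); cv2.imwrite('pics/'+fn,c['color']); return s,c
E
python3 - <<'E'
from h import *
np.set_printoptions(precision=4,suppress=True)
for n in('scene','top'):
    s,c=snap(n,n+'1.png'); print({k:v for k,v in c.items() if k!='color'})
    np.savez(n+'1.npz',**c)
print(s)
a=cv2.imread('pics/scene1.png')
E
```

```text
pics
{'fx': 510.03848542967586, 'fy': 510.03848542967586, 'cx': 278.4777636896481, 'cy': 211.26792034865892, 'eye': array([-0.6599,  0.7894,  0.8015]), 'attitude': array([[-0.5659,  0.3645, -0.7395],
       [-0.8241, -0.2764,  0.4944],
       [-0.0242,  0.8892,  0.4569]])}
{'fx': 503.1931482363282, 'fy': 503.1931482363282, 'cx': 274.5214586889829, 'cy': 209.5360150125288, 'eye': array([0.4032, 0.0086, 1.2913]), 'attitude': array([[ 0.0102,  0.9937, -0.1115],
       [-0.9999,  0.0113,  0.0098],
       [ 0.011 ,  0.1114,  0.9937]])}
{'time_s': 0.05, 'joints': array([-54.7979,  22.0911,   0.3818,  -0.0276, -68.415 , -14.8186]), 'joint_velocities': array([ 0.0068, -0.0017,  0.0627,  0.0855, -0.0148, -0.0925]), 'effort': array([ -0.0003, -39.2045,  18.8165,   4.2396,   0.0138,  -0.0001]), 'tcp_pos': array([ 0.2176, -0.5854,  0.2912]), 'ee_rot': array([[-0.9374, -0.3481, -0.0009],
       [-0.3481,  0.9374,  0.002 ],
       [ 0.0001,  0.0022, -1.    ]]), 'wrist_force': array([ 0.1479,  0.9907, -0.534 ]), 'moment': array([-0.0196, -0.0537, -0.0094]), 'gripper_width': 1.0013662660535823}
```

View pics/top1.png

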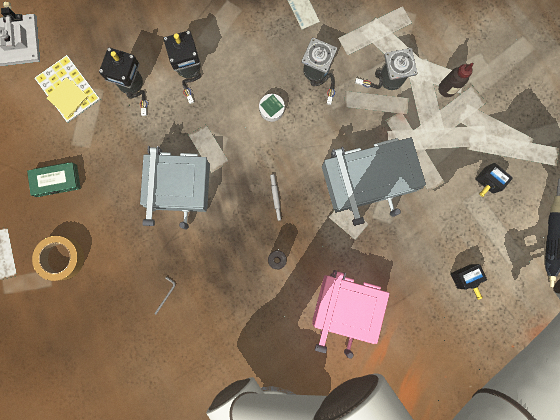

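View pics/scene1.png

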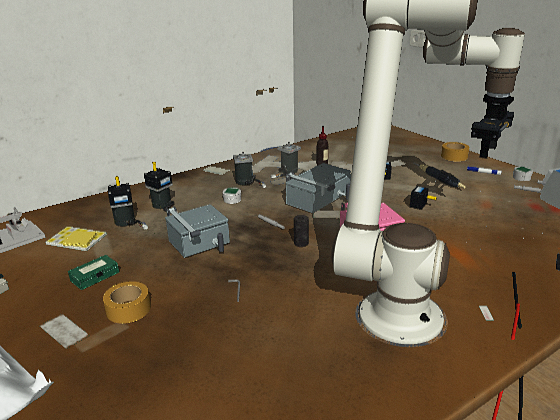

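The top view shows the wide chest at about (375,175), with its stay running from (342,155) to the knob at about (361,219) and its pull at about (395,211). The narrow chest is at (175,180), the bush at (278,259), and the pink look-alike at (352,310), on the robot's side. The scene view agrees. I'll enlarge the wide chest.

```bash
cat >> h.py <<'E'
def ray(c,u,v,z,eye=None,R=None):
    eye=c['eye'] if eye is None else eye; R=c['attitude'] if R is None else R
    d=R@np.array([(u-c['cx'])/c['fx'],-(v-c['cy'])/c['fy'],-1]); return eye+d*(z-eye[2])/d[2]
E
python3 - <<'E'
from h import *
a=cv2.imread('pics/top1.png')[125:275,250:450]
cv2.imwrite('pics/crop1.png',cv2.resize(a,(800,600),interpolation=cv2.INTER_CUBIC))
E
```

```text
(no output)
```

View pics/crop1.png

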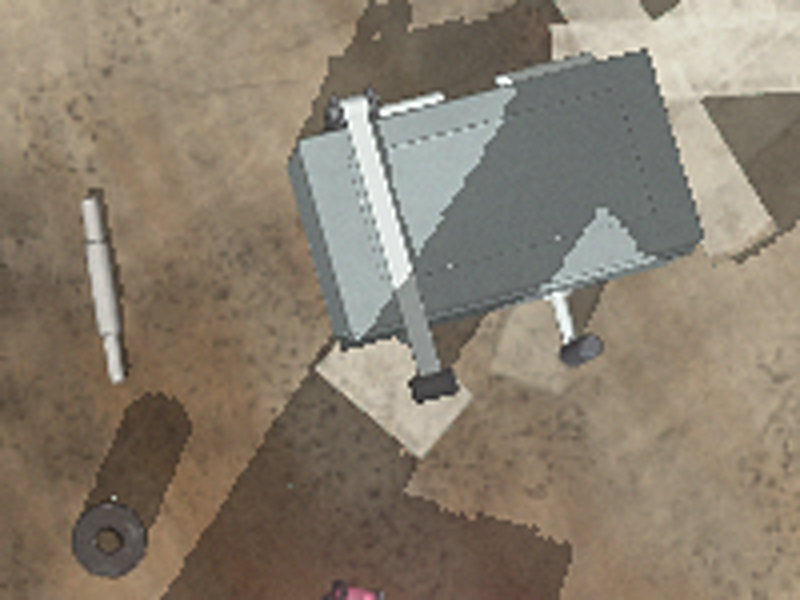

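Run:
```python
from h import *
np.set_printoptions(precision=4,suppress=True)
c=dict(np.load('top1.npz'))
P=lambda u,v,z: ray(c,250+u/4-.375,125+v/4-.375,z)
L=[P(u,v,.09) for u,v in((300,142),(648,52),(703,240),(343,345))]
print(np.array(L), [np.linalg.norm(L[i]-L[i-1]) for i in range(4)])
e=(L[0]+L[3]-L[1]-L[2])[:2]; f=(L[0]+L[1]-L[2]-L[3])[:2]
ye=np.arctan2(-e[0],e[1]); xf=np.arctan2(f[1],f[0])
k=P(434,386,.1); piv=P(355,103,.1025); d=piv-k
print('yaw',ye,xf,np.arctan2(d[1],d[0]),np.linalg.norm(d))
print('knob',k,'pull',P(586,346,.076),P(581,349,.05),'bush',P(110,538,.088))
y=(ye+np.arctan2(d[1],d[0]))/2
R=np.array([[np.cos(y),-np.sin(y)],[np.sin(y),np.cos(y)]])
cen=np.mean(L,0)[:2]
for n,p in dict(knob=(-.107,.075),pull=(-.107,-.03),pivot=(.068,.075)).items(): print(n,cen+R@p)
# pink knob & bush
print('pinkknob',ray(c,321,348,.1),'pinkcorner',ray(c,330,275,.1), ray(c,388,291,.09),ray(c,380,343,.09),ray(c,349,352,.076), ray(c,318,335,.09))
```

```text
[[ 0.6603 -0.1238  0.09  ]
 [ 0.719  -0.3371  0.09  ]
 [ 0.6029 -0.3682  0.09  ]
 [ 0.5364 -0.1495  0.09  ]] [np.float64(0.12651763723349557), np.float64(0.22128496385246343), np.float64(0.1201908630238163), np.float64(0.22853816195297474)]
yaw 0.2821580734675879 0.2325504545066424 0.2674643249283613 0.1768897679483365
knob [ 0.5114 -0.2024  0.1   ] pull [ 0.539  -0.2996  0.076 ] [ 0.54  -0.303  0.05 ] bush [ 0.4195 -0.0106  0.088 ]
knob [ 0.5063 -0.2015]
pull [ 0.5348 -0.3026]
pivot [ 0.6747 -0.154 ]
pinkknob [ 0.2158 -0.1139  0.1   ] pinkcorner [ 0.3835 -0.1351  0.1   ] [ 0.3471 -0.2735  0.09  ] [ 0.2268 -0.253   0.09  ] [ 0.2033 -0.1824  0.076 ] [ 0.2438 -0.1079  0.09  ]
```

Call:
drive_tool([
  [-0.3,0.2,0,0.02],
  [-0.65,0.42,0,0.043],
  [-1,0.63,0,0.043],
], fingers=60)

```text
time_s: 0.48
tcp_pos: [0.3043, -0.4719, 0.2917]
ee_rot: [[-0.964, -0.266, -0.001], [-0.266, 0.964, 0.001], [0.0, 0.001, -1.0]]
wrist_force: [0.6, 1.0, 0.0]
gripper_width: 0.746
```

Call:
drive_tool([
  [-0.33,0.28,0,0],
  [-0.67,0.57,0,0],
  [-1,0.85,0,0],
])

```text
time_s: 0.85
tcp_pos: [0.3929, -0.3412, 0.292]
ee_rot: [[-0.964, -0.267, -0.0], [-0.267, 0.964, 0.0], [0.0, 0.0, -1.0]]
wrist_force: [-0.4, -0.6, 0.4]
gripper_width: 0.693
```

Call:
drive_tool([
  [-0.33,0.28,0,0],
  [-0.67,0.57,0,0],
  [-1,0.86,0,0],
  [-1,0.86,0,0],
  [-1,0.86,0,0],
])

```text
time_s: 1.48
tcp_pos: [0.4803, -0.2113, 0.2918]
ee_rot: [[-0.964, -0.267, -0.001], [-0.267, 0.964, 0.0], [0.001, 0.0, -1.0]]
wrist_force: [0.4, -0.4, 0.6]
gripper_width: 0.688
```

Run:
```python
from h import *
np.set_printoptions(precision=4,suppress=True)
s,c=snap('wrist','w1.png'); np.savez('w1.npz',tcp=s['tcp_pos'],rot=s['ee_rot'],**c)
print(s['tcp_pos'],s['ee_rot'],c['mount'],c['fx'],c['cx'],c['cy'])
```

```text
[ 0.4803 -0.2113  0.2918] [[-0.9637 -0.2671 -0.0011]
 [-0.2671  0.9637  0.0002]
 [ 0.001   0.0005 -1.    ]] [[-0.0004  0.9515  0.3075  0.0842]
 [ 1.      0.0006 -0.0005 -0.0007]
 [-0.0007  0.3075 -0.9515 -0.0932]
 [ 0.      0.      0.      1.    ]] 365.4475494249399 275.30153720893543 210.0936855885137
```

View pics/w1.png

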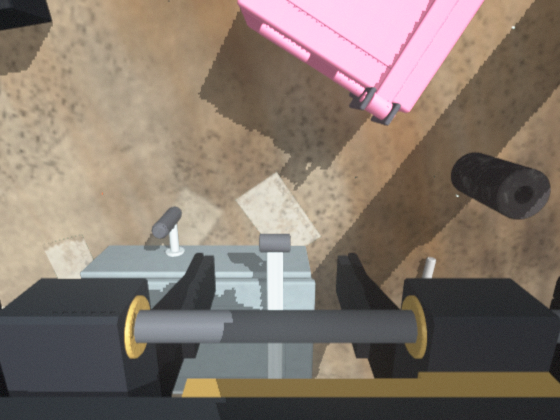

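The wrist view shows the knob centred at (275,243), between the fingers in columns. The pull post runs from its foot at (175,213) to its top at about (160,227). The pink chest is at the top of the frame and the bush at (500,185).

Run:
```python
from h import *
np.set_printoptions(precision=4,suppress=True)
c=dict(np.load('w1.npz'))
T=c['mount'];R=c['rot']@T[:3,:3];eye=c['tcp']+c['rot']@T[:3,3]
W=lambda u,v,z: ray(c,u,v,z,eye,R)
k=W(274.7,242.5,.1)
print('knob',k,'pull',W(167,221,.05),W(160,227,.073),'strip edges dir')
a=W(89,273,.09);b=W(310,273,.09);print(a,b,np.linalg.norm(a-b),'yaw',np.arctan2(-(b-a)[0],(b-a)[1]))
print('d tool frac',c['rot'].T@(k+[0,0,.051]-c['tcp'])/.12)
```

```text
knob [ 0.5156 -0.2025  0.1   ] pull [ 0.5421 -0.3038  0.05  ] [ 0.5397 -0.3042  0.073 ] strip edges dir
[ 0.5926 -0.3542  0.09  ] [ 0.5398 -0.1629  0.09  ] 0.19842892060897616 yaw 0.269320346684606
d tool frac [-0.3049 -0.0087  1.1734]
```

Call:
drive_tool([
  [-0.15,0,0,0],
  [-0.295,-0.01,0.2,0],
  [-0.295,-0.01,0.5,0],
  [-0.295,-0.01,0.75,0],
  [-0.295,-0.01,0.75,0],
])

```text
time_s: 2.15
tcp_pos: [0.5141, -0.2036, 0.1999]
ee_rot: [[-0.964, -0.265, -0.006], [-0.265, 0.964, 0.001], [0.005, 0.002, -1.0]]
wrist_force: [-0.9, -0.1, 0.7]
gripper_width: 0.693
```

Run:
```python
from h import *
np.set_printoptions(precision=4,suppress=True)
s,c=snap('wrist','w2.png'); np.savez('w2.npz',tcp=s['tcp_pos'],rot=s['ee_rot'],**c)
print(s['tcp_pos'])
```

```text
[ 0.5141 -0.2036  0.1999]
```

View pics/w2.png

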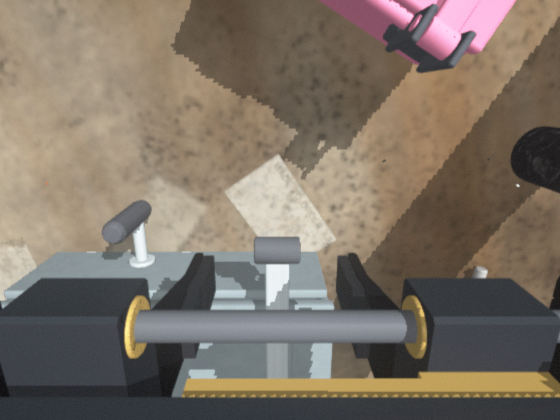

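The knob is now at (277,250), centred between the fingers. The pull post runs from (138,210) to its top at (115,232).

Run:
```python
from h import *
np.set_printoptions(precision=4,suppress=True)
c=dict(np.load('w2.npz'))
T=c['mount'];R=c['rot']@T[:3,:3];eye=c['tcp']+c['rot']@T[:3,3]
W=lambda u,v,z: ray(c,u,v,z,eye,R)
k=W(277,250,.1)
print('knob',k,'pull',W(128,219,.05),W(115,232,.073))
print(c['rot'].T@(k+[0,0,.051]-c['tcp'])/.12)
```

```text
knob [ 0.5156 -0.2025  0.1   ] pull [ 0.5416 -0.3038  0.05  ] [ 0.5424 -0.3033  0.073 ]
[-0.0171  0.0041  0.4071]
```

Call:
drive_tool([
  [-0.01,0,0.15,0],
  [-0.01,0,0.3,0],
  [-0.01,0,0.405,0],
  [-0.01,0,0.405,0],
  [-0.01,0,0.405,0],
])

```text
time_s: 2.82
tcp_pos: [0.5168, -0.203, 0.1547]
ee_rot: [[-0.964, -0.267, 0.002], [-0.267, 0.964, -0.001], [-0.002, -0.001, -1.0]]
wrist_force: [-0.5, 0.7, -0.6]
gripper_width: 0.687
```

Call:
drive_tool([
  [0,0,0,0],
  [0,0,0,0],
  [0,0,0,0],
  [0,0,0,0],
  [0,0,0,0],
  [0,0,0,0],
], fingers=15)

```text
time_s: 3.58
tcp_pos: [0.5159, -0.2023, 0.1536]
ee_rot: [[-0.964, -0.266, -0.0], [-0.266, 0.964, 0.001], [0.0, 0.001, -1.0]]
wrist_force: [-0.4, 4.6, 1.6]
gripper_width: 0.298
```

Call:
drive_tool([
  [-0.007,0,-0.146,0],
  [-0.029,0,-0.29,0],
  [-0.065,0,-0.431,0],
  [-0.115,0,-0.568,0],
  [-0.178,0,-0.699,0],
  [-0.255,0,-0.823,0],
  [-0.343,0,-0.94,0],
  [-0.343,0,-0.94,0],
])

```text
time_s: 4.58
tcp_pos: [0.5552, -0.1914, 0.2662]
ee_rot: [[-0.964, -0.267, -0.003], [-0.267, 0.964, 0.001], [0.002, 0.001, -1.0]]
wrist_force: [-2.9, 3.1, 0.1]
gripper_width: 0.295
```

Call:
drive_tool([
  [-0.099,0,-0.107,0],
  [-0.209,0,-0.203,0],
  [-0.327,0,-0.288,0],
  [-0.454,0,-0.36,0],
  [-0.587,0,-0.42,0],
  [-0.725,0,-0.466,0],
  [-0.76,0,-0.475,0],
  [-0.76,0,-0.475,0],
  [-0.76,0,-0.475,0],
])

```text
time_s: 5.7
tcp_pos: [0.6431, -0.167, 0.3235]
ee_rot: [[-0.964, -0.267, -0.001], [-0.267, 0.964, 0.001], [0.001, 0.001, -1.0]]
wrist_force: [-2.5, 4.4, 2.4]
gripper_width: 0.294
```

Call:
drive_tool([
  [0,0,0,0],
  [0,0,0,0],
  [0,0,0,0],
  [0,0,0,0],
], fingers=60)

```text
time_s: 6.2
tcp_pos: [0.6438, -0.1678, 0.3233]
ee_rot: [[-0.964, -0.266, 0.0], [-0.266, 0.964, -0.0], [-0.0, -0.0, -1.0]]
wrist_force: [0.2, -0.2, -0.5]
gripper_width: 0.642
```

Call:
drive_tool([
  [0,0,-0.15,0],
  [0,0,-0.35,0],
  [0,0,-0.6,0],
  [0,0,-0.75,0],
  [0,0,-0.75,0],
])

```text
time_s: 6.82
tcp_pos: [0.644, -0.1677, 0.4152]
ee_rot: [[-0.964, -0.266, 0.004], [-0.266, 0.964, -0.0], [-0.004, -0.001, -1.0]]
wrist_force: [-0.7, 0.2, -0.3]
gripper_width: 0.688
```

Run:
```python
from h import *
np.set_printoptions(precision=4,suppress=True)
s,c=snap('wrist','w3.png'); np.savez('w3.npz',tcp=s['tcp_pos'],rot=s['ee_rot'],**c)
print(s['tcp_pos'])
a=capture('scene')['color'][130:280,230:430]
cv2.imwrite('pics/s3.png',np.hstack([cv2.resize(a,(400,300)),cv2.resize(c['color'],(400,300))]))
```

```text
[ 0.644  -0.1677  0.4152]
```

View pics/s3.png

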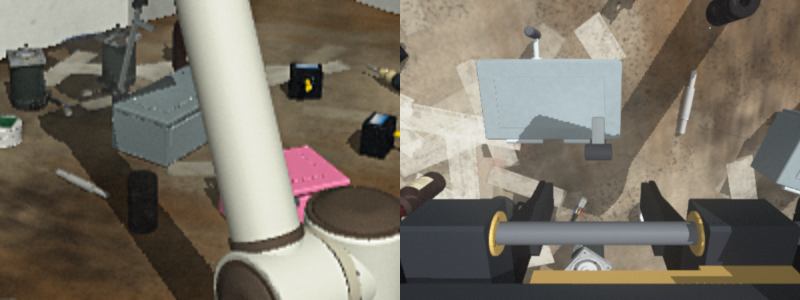

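The stay now stands steeply by itself, with its knob foreshortened at (598,150) in the right half of the picture. The bush is upright and unmoved, and the pull is at (533,33). Next is the pull.

Call:
drive_tool([
  [0.3,-0.26,0,0],
  [0.65,-0.56,0,0],
  [1,-0.87,0,0],
  [1,-0.87,0,0],
])

```text
time_s: 7.42
tcp_pos: [0.5535, -0.3029, 0.4124]
ee_rot: [[-0.965, -0.262, -0.002], [-0.262, 0.965, 0.0], [0.002, 0.001, -1.0]]
wrist_force: [0.0, 0.1, -0.3]
gripper_width: 0.686
```

Call:
drive_tool([
  [0.11,0,0.2,0],
  [0.11,0,0.6,0],
  [0.11,0,1,0],
  [0.11,0,1,0],
])

```text
time_s: 7.92
tcp_pos: [0.5415, -0.3023, 0.2883]
ee_rot: [[-0.964, -0.267, -0.011], [-0.267, 0.964, 0.004], [0.009, 0.007, -1.0]]
wrist_force: [-0.2, -0.1, 1.1]
gripper_width: 0.691
```

Call:
drive_tool([
  [0,0,0.3,0],
  [0,0,0.5,0],
  [0,0,0.65,0],
  [0,0,0.65,0],
  [0,0,0.65,0],
])

```text
time_s: 8.55
tcp_pos: [0.5443, -0.3039, 0.2175]
ee_rot: [[-0.964, -0.267, 0.003], [-0.267, 0.964, -0.002], [-0.002, -0.002, -1.0]]
wrist_force: [0.4, 0.3, -0.2]
gripper_width: 0.691
```

Run:
```python
from h import *
np.set_printoptions(precision=4,suppress=True)
s,c=snap('wrist','w4.png'); np.savez('w4.npz',tcp=s['tcp_pos'],rot=s['ee_rot'],**c)
print(s['tcp_pos'])
```

```text
[ 0.5443 -0.3039  0.2175]
```

View pics/w4.png

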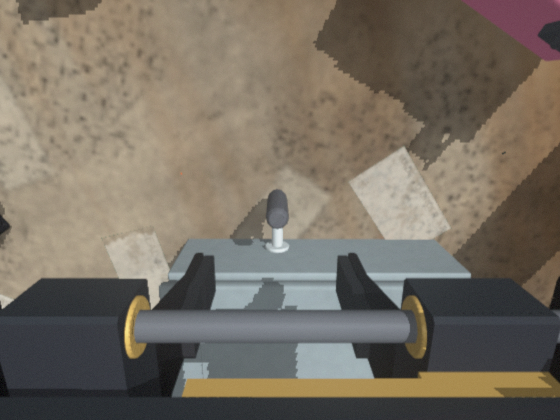

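The post is at column 278, centred between the fingers, and its top at row 219 is within about 2 mm of the grasp line. I'll descend.

Call:
drive_tool([
  [0.015,0,0.25,0],
  [0.015,0,0.5,0],
  [0.015,0,0.75,0],
  [0.015,0,0.92,0],
  [0.015,0,0.92,0],
  [0.015,0,0.92,0],
])

```text
time_s: 9.35
tcp_pos: [0.5425, -0.3045, 0.1068]
ee_rot: [[-0.964, -0.267, 0.003], [-0.267, 0.964, -0.001], [-0.002, -0.002, -1.0]]
wrist_force: [-0.0, -0.4, 1.1]
gripper_width: 0.694
```

Call:
drive_tool([
  [0,0,0,0],
  [0,0,0,0],
  [0,0,0,0],
  [0,0,0,0],
  [0,0,0,0],
  [0,0,0,0],
  [0,0,0,0],
], fingers=8)

```text
time_s: 10.22
tcp_pos: [0.5413, -0.3041, 0.105]
ee_rot: [[-0.964, -0.266, -0.0], [-0.266, 0.964, 0.0], [0.0, 0.0, -1.0]]
wrist_force: [-0.3, 1.1, 1.5]
gripper_width: 0.173
```

Call:
drive_tool([
  [0.07,0,0,0],
  [0.16,0,0,0],
  [0.25,0,0,0],
  [0.34,0,0,0],
  [0.43,0,0,0],
  [0.5,0,0,0],
  [0.54,0,0,0],
  [0.54,0,0,0],
  [0.54,0,0,0],
])

```text
time_s: 11.35
tcp_pos: [0.4786, -0.3215, 0.105]
ee_rot: [[-0.964, -0.267, -0.001], [-0.267, 0.964, 0.0], [0.001, 0.0, -1.0]]
wrist_force: [-1.3, 0.5, -0.0]
gripper_width: 0.174
```

Call:
drive_tool([
  [0,0,0,0],
  [0,0,0,0],
  [0,0,0,0],
  [0,0,0,0],
], fingers=60)

```text
time_s: 11.85
tcp_pos: [0.4791, -0.3214, 0.1051]
ee_rot: [[-0.964, -0.267, 0.0], [-0.267, 0.964, -0.0], [-0.0, -0.0, -1.0]]
wrist_force: [-1.0, 1.1, 0.1]
gripper_width: 0.545
```

Call:
drive_tool([
  [0,0,-0.2,0],
  [0,0,-0.45,0],
  [0,0,-0.75,0],
  [0,0,-1,0],
  [0,0,-1,0],
])

```text
time_s: 12.48
tcp_pos: [0.4801, -0.3219, 0.228]
ee_rot: [[-0.964, -0.267, 0.006], [-0.267, 0.964, -0.002], [-0.005, -0.004, -1.0]]
wrist_force: [-0.2, -0.2, -0.2]
gripper_width: 0.69
```

Call:
drive_tool([
  [0,-0.1,-0.3,0],
  [0.1,-0.4,-0.6,0],
  [0.1,-0.7,-0.6,0],
  [0.1,-1,-0.6,0],
  [0.1,-1,-0.6,0],
])

```text
time_s: 13.1
tcp_pos: [0.4991, -0.4419, 0.2943]
ee_rot: [[-0.965, -0.264, -0.003], [-0.264, 0.965, 0.002], [0.002, 0.003, -1.0]]
wrist_force: [-1.4, 1.3, -0.2]
gripper_width: 0.69
```

Run:
```python
from h import *
np.set_printoptions(precision=4,suppress=True)
s,c=snap('top','t5.png'); print(s['tcp_pos'],s['time_s'],s['wrist_force'])
a=c['color'][110:290,130:450]; b=capture('scene')['color'][130:280,150:430]
w=capture('wrist')['color']
cv2.imwrite('pics/c5.png',np.vstack([cv2.resize(a,(600,337)),np.hstack([cv2.resize(b,(300,225)),cv2.resize(w,(300,225))])]))
```

```text
[ 0.4991 -0.4419  0.2943] 13.1 [-1.3923  1.3402 -0.205 ]
```

View pics/c5.png

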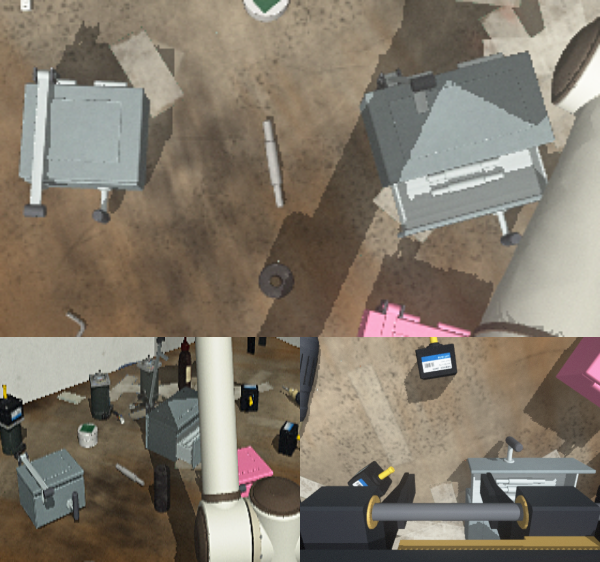

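The drawer is clearly out, with its front edge near (475,215) and its pull at (510,240). The stay still stands at (425,85). The narrow stay lies flat and the bush is where it was, at (277,280) in the crop, which is (278,259) in the full image. The gripper touches nothing.

```bash
python3 -c "
from station import order
print(order.finish_job())"
```

```text
the job is handed in; nothing more can be done
None
```

I pinched the knob of the wide chest's stay and swung it up to about 1.3 rad. Once I let go, it stayed up by itself. I then gripped the drawer pull and drew it about 63 mm of the 70 mm travel, judged by how far the gripper moved while holding it. I let go, moved the arm clear and handed the job in at about 13 s.

The last pictures show the stay standing, the drawer out, the narrow chest still locked, and the bush and pink look-alike unmoved. The wrist force I read after each move never went above about 5 N. It read about 2 N when the arm was clear, so I take that as noise. None of the checks failed or disagreed; I did not measure the stay's angle from the pictures, so that figure comes from the arm's own position.

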